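# Put the boot brush away in the push-push drawer

## Robot

A 6-joint arm with a two-finger parallel gripper is mounted at the origin on the work surface. World frame = base frame: x ahead of the robot, y to its left, z up, the work surface at z = 0. Lengths are in m, angles in degrees, forces in N, time in s.
With the tool pointing down it reaches from about 0.25 to 0.725 m from the base axis. Payload 9.7 kg.
Tool frame: the origin (TCP) lies midway between the tips of the shut fingers; the grasp point (between the pads) lies 19 mm behind it (bot.hold_point_z is the distance from the TCP to the grasp point, in m); z points along the fingers, y is the line along which they close (so a half turn about z gives the same grasp; the last joint's range is limited). The gripper opens to 85 mm and grips with 20 to 120 N. Pads are 22 mm wide; open, the fingers measure 114 mm over their backs; the gripper's body (76 mm by 85 mm) begins 54 mm behind the grasp point. The pads swing forward as they close: fully open they stand 13 mm farther back than shut.
Start: joints at [-63.713, 4.979, 10.078, 95.1, 0, 90], TCP at [0.244, -0.493, 0.231] pointing down, gripper open.
Joint ranges: [-179.16, 179.16], [-48.56, 103.87], [-65.8, 70.77], [-126.05, 130.52], [-82.76, 87.17], [-180, 180]. Speed limits (degrees/s): [127.2, 127.2, 147.25, 180, 180, 180].

## Interface

Orientations are given as [roll, pitch, yaw] about the fixed x, y, z axes, in that order (R = Rz(yaw) Ry(pitch) Rx(roll)).
In Python, from workcell import bot gives the robot as it stands.
- The arm moves only by the tool play_rows, never from a script. Its argument "steps" is a list that holds one entry, the list of rows, each a list of 4 numbers: the shift along the tool's x, y, z in m, then the turn about the tool's z in rad. In form: [[[tx, ty, tz, yaw], ...]]. A call has exactly 5 rows; each row shifts and turns the commanded pose from where the row before left it, along the tool's axes as they then stand; what a row does not reach is not made up. A row lasts 1/12 s, in which the tool goes at most 41.7 mm and 7.16 degrees, less where a joint would pass 70% of its speed; a pose out of reach is approached as far as the arm can. A call is refused whole if a number of a shift passes 0.0417 or a number of a turn 0.125, either way. A call with a gripper value outside its range is refused whole. "gripper" is the finger opening in m, from 0 to 0.0854, set as the call begins (left out, the last holds). The fingers move at their own pace and stop on an object; "squeeze" is the grip in N (left out, the last holds). Time passes only in rows, so rows that do not move let the fingers close, or fill a call up. It gives the time, the measured TCP pose, the force, the opening and the grip force at its end, in the units of the state.
- bot.get_obs(): the state, without advancing time (a new reading comes with each control period).
- bot.camera(name): name is "side" or "top" or "wrist"; returns a dict with "img" (480x640x3 uint8, blue, green, red), "vfov" (degrees; the focal length in pixels is half the picture's height over the tangent of half this angle, whatever the lens; pixels are square), "cx", "cy" (the principal point, pixels), "xyz" and "attitude" of the camera in the world. Camera axes: x right, y down, z forward; pixel columns grow to the right and rows downward; lengths in m; the calibration is good to about 2 mm. A picture is of the moment at which its call begins. There is no depth.
- bot.job_done(): hands the job in; it is judged then, once.
The state is a dict: "time": time; "q": joint angles; "qd": joint speeds; "joint_efforts": joint torques, N m; "ee_pos": TCP position; "tcp_rot": TCP orientation; "wrist_force": force on the tool from outside, world axes, zero at the start; "torque": the same for the moment, N m; "opening": finger opening in m; "grasp_force": force on a finger pad.
Only numpy, scipy, OpenCV 4.12 (cv2) and the standard library are available. Lean on these libraries where they do the work, as an engineer would, in place of code of your own. Each camera call takes 0.05 s, during which the arm holds its last target. There are 200 camera calls.

## Task

Put the boot brush away: press the front of the wooden shoe-care chest's drawer so that it springs open, lay the brush in it bristles down, and press the drawer in again until it stays shut by itself. It has a push-push catch that is worn and does not hold after every press, so check each time whether it ended up open or shut. Press firmly to the end stop but never ram it (about 20 N is plenty), and leave the other things as they lie.

Things in the scene. Friction and masses are not known exactly. Their poses are not given: they have to be found in the camera images.
- chest: wooden shoe-care chest fixed on the table, 220 deep (x) x 230 wide (y) x 90 mm high; origin at the centre of its underside; its -x face is the open front with the drawer, which slides along the chest's x axis and opens towards -x; the chest's z is up
- drawer (a joint): how far the drawer is out, m: about 0 (within 2 mm) when caught shut, 0.115 fully sprung out, negative while pressed past shut. A spring pushes it out all the way with 3.5 to 4.5 N. A press works the catch only if it reaches the firm end stop, about 9 mm past the shut rest position: getting there takes 5 to 10 N, then the force climbs steeply
- drawer_front (a point): centre of the outer face of the drawer's front panel, 50 mm above the table, axes as the chest. The panel is 230 wide (y), 12 thick, from 8 to 84 mm above the table; shut, its outer face stands 32 mm before the chest's open front, so it can be pressed past shut without the fingers touching the carcass
- drawer_in (a point): centre of the drawer's inner floor, 18 mm above the table, moves with the drawer, axes as the chest. The inside is 111 (x) x 196 mm (y), open at the top; side and back walls reach 38 mm above this floor, the front panel 66 mm. Fully out, the whole inside is clear of the chest's top, whose underside is 66 mm above this floor
- brush: plastic boot brush, 150 long (x) x 46 wide (y) x 54 mm high, lying bristles down; origin at the centre of the bristles' underside. A grip rib 110 long, 26 wide (y) and 26 mm tall stands on its back, from 28 to 54 mm above the origin. 160 g
- tree_a: grey plastic shoe tree, about 200 long (x) x 60 wide, 55 mm high, origin on its underside; leave alone
- tree_b: a second grey shoe tree like the first; leave alone
- shoe_horn: flat steel shoe horn, 185 mm long (x), 4 mm thick; leave alone
- pot: empty ceramic pot, 96 mm across, 85 mm high, origin at the centre of its underside; leave alone
- tin: round metal polish tin, 76 mm across, 24 mm high, standing on the rear half of the chest's top, origin at the centre of its underside; leave alone
- sponge_case: grey plastic sponge case, 90 x 55 x 30 mm, origin on its underside; leave alone
- chest_face (a point): centre of the plane of the chest's open front, 50 mm above the table, axes as the chest. The catch sits inside. At the start it holds the drawer shut; a full press always lets a shut drawer out, and it springs fully out in about 1 s. Once out, it takes one or two full presses, let go after each, until it holds. A press short of the end stop changes nothing
There are look-alikes about, which are no part of the job. What is shaped like the brush but yellow is not meant.

How it is judged (in metres and radians):
On the way, in this order (a step that is already met when the one before it is completed fails the run):
1. the drawer has been pressed and sprung open (value of joint drawer above 0.09 m), for 0.1 s.
2. the brush lies in the open drawer, let go (value of joint drawer above 0.07 m and x of brush in the frame of drawer_in between -0.045 and 0.045 m and z of brush in the frame of drawer_in between -0.006 and 0.012 m and contact force between the fingers and brush below 0.1 N), for 0.2 s.
At the end, for the whole second after the job is handed in: The drawer is caught shut by itself (between 6 mm past and 7 mm short of its shut position, at rest) with the brush lying still and flat on its floor, bristles down (within 0.25 rad) (value of joint drawer between -0.006 and 0.007 m and velocity of joint drawer between -0.005 and 0.005 m/s and x of brush in the frame of drawer_in between -0.045 and 0.045 m and y of brush in the frame of drawer_in between -0.09 and 0.09 m and z of brush in the frame of drawer_in between -0.006 and 0.012 m and angle between brush's own z axis and vertical below 0.25 rad and linear speed of brush below 0.02 m/s); the robot touches nothing.
It fails at once if the drawer is rammed against its end stop (over 40 N) (value of joint drawer below -0.004 m and contact force between the fingers and chest above 40 N).
It fails at once if a bystander is pushed more than 40 mm away (distance of any of tree_a, tree_b, shoe_horn, pot, tin, sponge_case from where it was at the start of the episode above 0.04 m).
It also fails if it takes over 67 s, if anything falls off the work surface, if the arm or the gripper's body presses on something with over 40 N, if the wrist force passes 120 N, or if a joint passes its speed limit or range.

## Working session

There is one attempt and no reset: what is moved stays moved. The work goes in short steps, Python scripts to look and compute and a tool call to move; the robot and the scene stay as the last step left them, time stands still between calls to the robot, and variables do not carry over. Pictures are saved under pics/ and viewed, at most 10 in all, crops included, and the job is handed in when it is done.

Besides the shell and the picture viewer there is one more tool, called after ">>>" as name([rows], argument=value, ...), one row to a line, values as JSON. play_rows: Moves the arm, as the interface text tells. Its arguments: {"type":"object","properties":{"steps":{"type":"array","items":{"type":"array","items":{"type":"array","items":{"type":"number"}}}},"gripper":{"type":"number"},"squeeze":{"type":"number"}},"required":["steps"]}

```bash
mkdir -p pics; cat > h.py <<'E'
import numpy as np,cv2
from workcell import bot
from scipy.spatial.transform import Rotation as R
def snap(n,f):
    c=bot.camera(n); cv2.imwrite(f'pics/{f}.png',c['img']); np.save(f'pics/{f}.npy',{k:c[k] for k in c if k!='img'},allow_pickle=True); return c
def load(f): return np.load(f'pics/{f}.npy',allow_pickle=True).item()
def ray(c,u,v):
    f=240/np.tan(np.radians(c['vfov'])/2)
    d=np.array([(u-c['cx'])/f,(v-c['cy'])/f,1]); return R.from_euler('xyz',c['attitude'],degrees=True).apply(d)
def atz(c,u,v,z):
    d=ray(c,u,v); o=np.array(c['xyz']); return o+d*(z-o[2])/d[2]
def tri(c1,p1,c2,p2):
    o1,o2=np.array(c1['xyz']),np.array(c2['xyz']); d1,d2=ray(c1,*p1),ray(c2,*p2)
    s=np.linalg.lstsq(np.stack([d1,-d2],1),o2-o1,rcond=None)[0]
    a,b=o1+s[0]*d1,o2+s[1]*d2; return (a+b)/2,np.linalg.norm(a-b)
E
python3 - <<'E'
from h import *
for n in('top','side'):
    c=snap(n,n+'0'); print({k:c[k] for k in c if k!='img'})
o=bot.get_obs(); print(o['time'],o['ee_pos'],o['tcp_rot'],o['opening'],bot.hold_point_z)
E
```

```text
{'vfov': 43.321984216614915, 'cx': 329.76133523234006, 'cy': 242.41581102035937, 'xyz': array([ 0.32932794, -0.0049445 ,  1.82510421]), 'attitude': array([-1.72259888e+02,  1.41613920e-01, -8.92873765e+01])}
{'vfov': 51.6778168146556, 'cx': 320.9394591626178, 'cy': 236.56506040581715, 'xyz': array([0.40660123, 1.01458891, 0.89466104]), 'attitude': array([-127.78776262,    1.29753905, -172.58798254])}
0.1 [ 0.24347358 -0.49292363  0.23064685] [-1.79929654e+02  2.41142884e-03  2.62864894e+01] 0.08549376053304682 0.0187
```

View pics/top0.png

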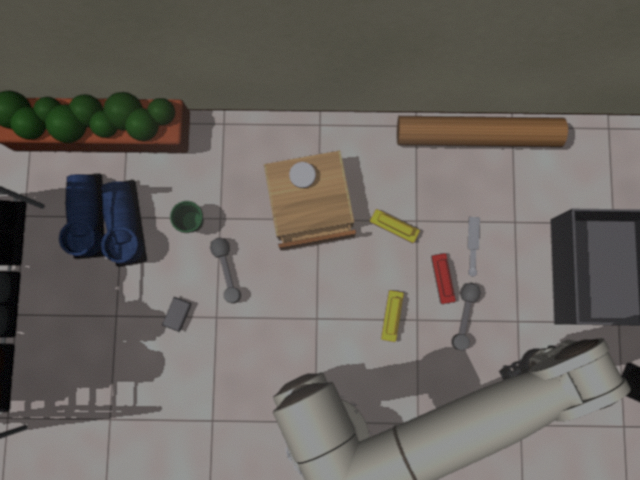

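View pics/side0.png

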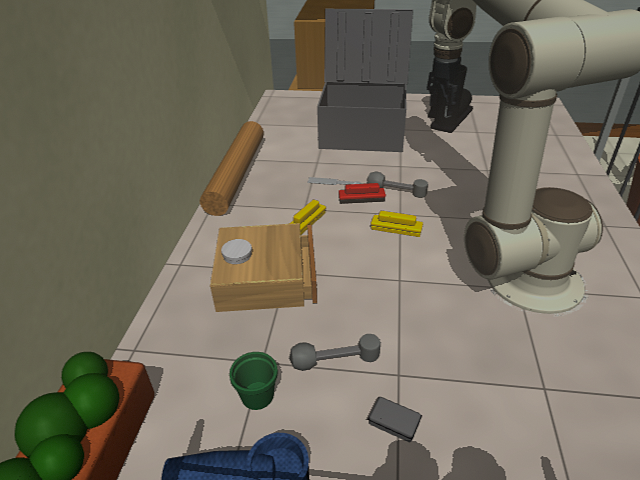

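The top view shows the chest at about (310,200), its drawer front edge along (280,246)-(354,236), and the red brush at (444,278). In the side view the brush is at (362,193) and the drawer front at (312,263). I'll enlarge both.

```bash
python3 - <<'E'
import cv2
a=cv2.imread('pics/top0.png')[140:320,255:485]; cv2.imwrite('pics/tc.png',cv2.resize(a,None,fx=3.3,fy=3.3,interpolation=2))
a=cv2.imread('pics/side0.png')[170:320,200:440]; cv2.imwrite('pics/sc.png',cv2.resize(a,None,fx=3.3,fy=3.3,interpolation=2))
E
```

```text
(no output)
```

View pics/tc.png

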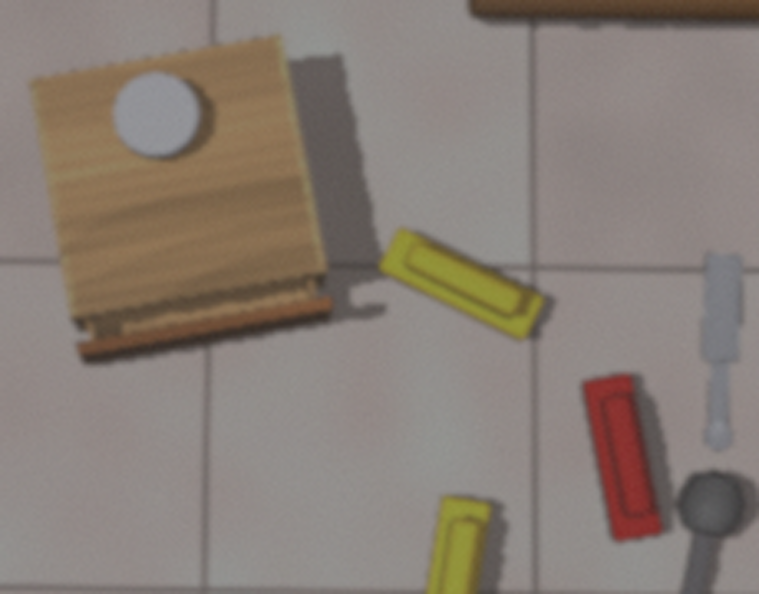

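View pics/sc.png

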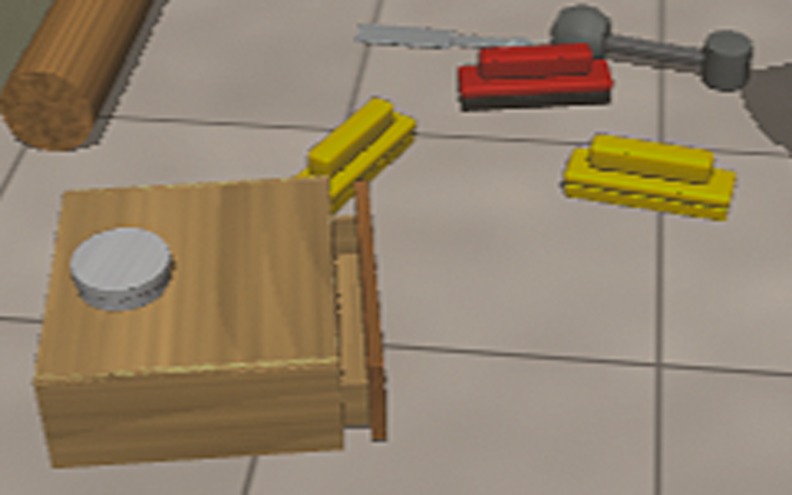

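The top crop shows the rib's top-face centre at about (628,453) and the chest top corners at (32,82), (281,37), (325,275) and (75,318). The side crop shows the rib's top centre at about (536,52), and the chest's front top corners at (330,180) and (341,361).

```bash
python3 - <<'E'
from h import *
t,s=load('top0'),load('side0')
T=lambda u,v:(255+u/3.3,140+v/3.3); S=lambda u,v:(200+u/3.3,170+v/3.3)
for n,a,b in[('rib c',(628,453),(536,52)),('chest FR',(325,275),(330,180)),('chest FL',(75,318),(341,361)),('BL',(32,82),(35,380)),('BR',(281,37),(62,193)),('panel R',(330,310),(368,183)),('panel L',(82,355),(384,378))]:
    p,e=tri(t,T(*a),s,S(*b)); print(n,p.round(4),round(e,4))
for n,a in [('rib far',(617,391)),('rib near',(638,515)),('body',(583,382)),('',(632,374)),('',(662,532)),('',(614,541))]: print(n,atz(t,*T(*a),.054 if 'rib' in n else .028).round(4))
for a in [(325,275),(75,318),(32,82),(281,37)]: print(atz(t,*T(*a),.09).round(4))
# other things, on table
for n,p in [('treeA',(220,247)),('',(233,294)),('treeB',(471,292)),('',(460,341)),('horn',(473,220)),('',(473,270)),('yel1',(393,340)),('',(393,292)),('yel2',(417,238)),('',(373,216))]: print(n,atz(t,*p,.03).round(3))
E
```

```text
rib c [ 0.4697 -0.3383  0.0508] 0.0028
chest FR [ 0.6233 -0.0662  0.0853] 0.0011
chest FL [0.5805 0.1537 0.0868] 0.0018
BL [0.7951 0.1975 0.0874] 0.0015
BR [ 0.8407 -0.0248  0.0862] 0.0037
panel R [ 0.5924 -0.071   0.081 ] 0.0005
panel L [0.5502 0.1485 0.068 ] 0.0017
rib far [ 0.5262 -0.3287  0.054 ]
rib near [ 0.416  -0.3459  0.054 ]
body [ 0.5369 -0.3027  0.028 ]
 [ 0.5448 -0.3472  0.028 ]
 [ 0.4024 -0.3722  0.028 ]
 [ 0.3938 -0.3291  0.028 ]
[ 0.622  -0.0661  0.09  ]
[0.581  0.1535 0.09  ]
[0.7937 0.1971 0.09  ]
[ 0.8377 -0.0251  0.09  ]
treeA [0.555 0.331 0.03 ]
 [0.415 0.287 0.03 ]
treeB [ 0.43  -0.418  0.03 ]
 [ 0.286 -0.383  0.03 ]
horn [ 0.647 -0.428  0.03 ]
 [ 0.496 -0.425  0.03 ]
yel1 [ 0.287 -0.187  0.03 ]
 [ 0.427 -0.187  0.03 ]
yel2 [ 0.59  -0.259  0.03 ]
 [ 0.655 -0.127  0.03 ]
```

>>> play_rows([
  [[0, 0, 0.02, 0.0534], [0, 0, 0.02, 0.0534], [0, 0, 0.02, 0.0534], [0, 0, 0.02, 0.0534], [0, 0, 0.02, 0.0534]],
], gripper=0)

```text
time: 0.52
ee_pos: [0.2434, -0.4929, 0.1299]
tcp_rot: [-180.0, 0.0, 10.8]
wrist_force: [-0.4, -0.0, -0.1]
opening: 0.0256
grasp_force: 0.0
```

>>> play_rows([
  [[0.0248, -0.0306, 0, 0], [0.0248, -0.0306, 0, 0], [0.0248, -0.0306, 0, 0], [0.0248, -0.0306, 0, 0], [0.0248, -0.0306, 0, 0]],
])

```text
time: 0.93
ee_pos: [0.3363, -0.3176, 0.1309]
tcp_rot: [-180.0, 0.0, 10.9]
wrist_force: [0.4, -0.9, 0.5]
opening: 0.0002
grasp_force: 0.0
```

>>> play_rows([
  [[0.0248, -0.0306, 0, 0], [0.0248, -0.0306, 0, 0], [0.0248, -0.0306, 0, 0], [0.0248, -0.0306, 0, 0], [0.0248, -0.0306, 0, 0]],
])

```text
time: 1.35
ee_pos: [0.429, -0.1435, 0.1312]
tcp_rot: [180.0, -0.0, 11.0]
wrist_force: [1.3, -1.3, -0.3]
opening: -0.0001
grasp_force: 0.0
```

>>> play_rows([
  [[0.0248, -0.0306, 0, 0], [0.0248, -0.0306, 0, 0], [0.0248, -0.0306, 0, 0], [0.0248, -0.0306, 0, 0], [0.0248, -0.0306, 0, 0]],
])

```text
time: 1.77
ee_pos: [0.5216, 0.0304, 0.1311]
tcp_rot: [180.0, 0.0, 11.0]
wrist_force: [1.0, -1.6, 0.2]
opening: 0.0001
grasp_force: 0.0
```

>>> play_rows([
  [[0, 0, 0.022, 0], [0, 0, 0.022, 0], [0, 0, 0.022, 0], [0, 0, 0.02, 0], [0, 0, 0, 0]],
])

```text
time: 2.18
ee_pos: [0.5187, 0.0284, 0.0409]
tcp_rot: [-180.0, 0.4, 11.0]
wrist_force: [0.4, 0.6, 0.7]
opening: 0.0002
grasp_force: 0.0
```

```bash
python3 - <<'E'
from h import *
o=bot.get_obs(); print(o['time'],o['ee_pos'],o['tcp_rot'],o['q'],o['wrist_force'])
p=np.array(o['ee_pos']);e=np.array([.9816,.1908]);d=np.array([.5705,.038])-p[:2]
print('to face along x',d@e,'lat',d@[.1908,-.9816])
E
```

```text
2.1833 [0.51872194 0.02842258 0.04089228] [-179.95009593    0.37850051   11.010209  ] [ 3.13762064e+00  1.91033192e+00 -1.42456839e+01  7.42257527e+01
 -2.40933795e-03  1.72127584e+02] [0.35598307 0.55050509 0.72779688]
to face along x 0.052652715988209337 lat 0.00047805811530318167
```

>>> play_rows([
  [[0.008, 0, 0, 0], [0.008, 0, 0, 0], [0.008, 0, 0, 0], [0.006, 0, 0, 0], [0.004, 0, 0, 0]],
])

```text
time: 2.6
ee_pos: [0.5562, 0.035, 0.0462]
tcp_rot: [180.0, -0.1, 11.0]
wrist_force: [0.3, -0.9, -0.4]
opening: -0.0
grasp_force: 0.0
```

>>> play_rows([
  [[0.002, 0, 0, 0], [0.002, 0, 0, 0], [0.002, 0, 0, 0], [0.001, 0, 0, 0], [0, 0, 0, 0]],
])

```text
time: 3.02
ee_pos: [0.5616, 0.0362, 0.0453]
tcp_rot: [-180.0, 0.0, 11.0]
wrist_force: [-0.2, -0.0, -1.2]
opening: 0.0002
grasp_force: 0.0
```

>>> play_rows([
  [[0.001, 0, 0, 0], [0.001, 0, 0, 0], [0.001, 0, 0, 0], [0.001, 0, 0, 0], [0.001, 0, 0, 0]],
])

```text
time: 3.43
ee_pos: [0.5661, 0.0371, 0.0453]
tcp_rot: [-180.0, 0.0, 11.0]
wrist_force: [-5.3, -0.8, 2.4]
opening: -0.0001
grasp_force: 2.5
```

>>> play_rows([
  [[0.001, 0, 0, 0], [0.001, 0, 0, 0], [0.001, 0, 0, 0], [0.001, 0, 0, 0], [0, 0, 0, 0]],
])

```text
time: 3.85
ee_pos: [0.5702, 0.0379, 0.0453]
tcp_rot: [-180.0, 0.0, 11.0]
wrist_force: [-5.7, -0.4, 1.8]
opening: -0.0
grasp_force: 2.6
```

>>> play_rows([
  [[0.001, 0, 0, 0], [0.001, 0, 0, 0], [0.0005, 0, 0, 0], [0, 0, 0, 0], [0, 0, 0, 0]],
])

```text
time: 4.27
ee_pos: [0.5709, 0.0381, 0.0453]
tcp_rot: [-180.0, 0.2, 11.0]
wrist_force: [-15.6, -2.9, 9.6]
opening: -0.0002
grasp_force: 7.7
```

>>> play_rows([
  [[0.0005, 0, 0, 0], [0, 0, 0, 0], [-0.01, 0, 0, 0], [-0.03, 0, 0, 0], [-0.04, 0, 0, 0]],
])

```text
time: 4.68
ee_pos: [0.4959, 0.0234, 0.045]
tcp_rot: [180.0, -0.1, 11.0]
wrist_force: [-0.5, -0.1, 1.7]
opening: 0.0001
grasp_force: 0.0
```

>>> play_rows([
  [[-0.04, 0, 0, 0], [-0.04, 0, 0, 0], [-0.02, 0, -0.02, 0], [0, 0, -0.035, 0], [0, 0, -0.035, 0]],
])

```text
time: 5.1
ee_pos: [0.3953, 0.004, 0.136]
tcp_rot: [-180.0, -0.0, 11.0]
wrist_force: [0.5, 0.3, 1.6]
opening: -0.0001
grasp_force: 0.0
```

```bash
python3 - <<'E'
from h import *
o=bot.get_obs(); print(o['time'],o['ee_pos'],o['tcp_rot'],o['q'])
a=snap('side','s1')['img'][150:330,200:440]; b=snap('top','t1')['img'][140:320,200:440]
cv2.imwrite('pics/m1.png',np.vstack([cv2.resize(x,None,fx=1.66*1,fy=1.66,interpolation=2) for x in(a,b)]))
E
```

```text
5.1 [0.39527042 0.00397309 0.13595206] [-1.79996004e+02 -9.26232275e-03  1.09596679e+01] [ 5.71856082e-01 -1.72833493e+01 -2.08097840e+01  8.64651753e+01
  5.60051186e-03  1.69612188e+02]
```

View pics/m1.png

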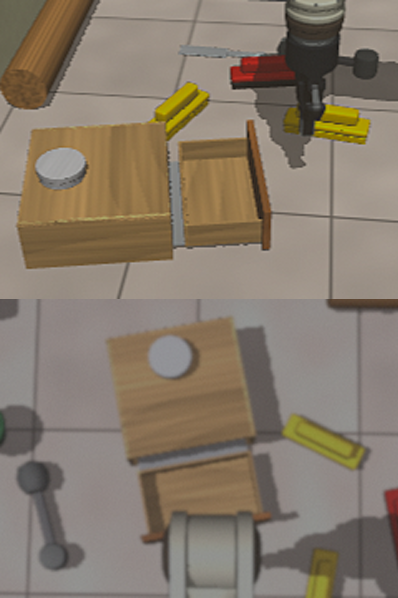

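The drawer is out: its inside shows in both views, clear of the chest top. Next, the brush.

>>> play_rows([
  [[0.0013, 0.035, 0, 0], [0.0013, 0.035, 0, 0], [0.0013, 0.035, 0, 0], [0.0013, 0.035, 0, 0], [0.0013, 0.035, 0, 0]],
], gripper=0.056)

```text
time: 5.62
ee_pos: [0.437, -0.1683, 0.1352]
tcp_rot: [180.0, -0.1, 11.0]
wrist_force: [1.1, 0.5, -0.4]
opening: 0.0564
grasp_force: 0.0
```

>>> play_rows([
  [[0.0013, 0.035, 0, 0], [0.0013, 0.035, 0, 0], [0.0013, 0.035, 0, 0], [0.0013, 0.035, 0, 0], [0.0013, 0.035, 0, 0]],
])

```text
time: 6.03
ee_pos: [0.4767, -0.3391, 0.1348]
tcp_rot: [180.0, -0.0, 11.0]
wrist_force: [0.8, -0.7, 0.3]
opening: 0.0557
grasp_force: 0.0
```

```bash
python3 - <<'E'
from h import *
c=snap('wrist','w1'); print(c['vfov'],c['xyz'],c['attitude']); o=bot.get_obs(); print(o['ee_pos'],o['tcp_rot'],o['opening'])
E
```

```text
68.11575393047272 [ 0.55862541 -0.32231674  0.27615015] [ 1.60879601e+02 -5.62544643e-02 -7.90443867e+01]
[ 0.47745332 -0.3438731   0.13341732] [ 1.79865449e+02 -1.33530146e-02  1.08554267e+01] 0.0555672588116857
```

View pics/w1.png

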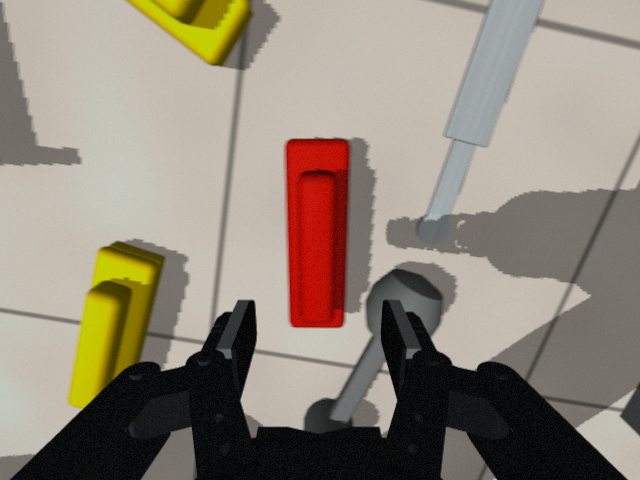

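The wrist view shows the red brush's rib top running from (318,175) to (318,320). The tree's ball at (404,300) lies to its right, close to where the right finger comes down.

```bash
python3 - <<'E'
from h import *
c=load('w1')
for n,p,z in[('ribfar',(318,175),.054),('ribnear',(318,320),.054),('ball L',(366,300),.03),('ball R',(443,300),.03),('ball top',(404,268),.03),('bodyTL',(288,143),.028),('BR',(344,326),.028),('TR',(348,143),.028),('BL',(291,326),.028)]: print(n,atz(c,*p,z).round(4))
t=load('top0'); p=(255+628/3.3,140+453/3.3); print(tri(t,p,c,(318,246)))
o=bot.get_obs();print(o['time'],o['ee_pos'])
E
```

```text
ribfar [ 0.525  -0.3288  0.054 ]
ribnear [ 0.4233 -0.3485  0.054 ]
ball L [ 0.4333 -0.3847  0.03  ]
ball R [ 0.4447 -0.4436  0.03  ]
ball top [ 0.4652 -0.4065  0.03  ]
bodyTL [ 0.5384 -0.3056  0.028 ]
BR [ 0.4059 -0.3732  0.028 ]
TR [ 0.5461 -0.3454  0.028 ]
BL [ 0.3978 -0.3312  0.028 ]
(array([ 0.47248929, -0.33990627,  0.03725173]), np.float64(0.002052377147220262))
6.0833 [ 0.47745332 -0.3438731   0.13341732]
```

>>> play_rows([
  [[0.0037, -0.0058, 0.02, 0], [0, 0, 0.02, 0], [0, 0, 0.02, 0], [0, 0, 0.02, 0], [0, 0, 0, 0]],
])

```text
time: 6.5
ee_pos: [0.4772, -0.3295, 0.0507]
tcp_rot: [-179.8, 0.2, 11.0]
wrist_force: [-0.5, 0.2, -1.0]
opening: 0.0558
grasp_force: 0.0
```

>>> play_rows([
  [[0, 0, 0.01, 0], [0, 0, 0.006, 0], [0, 0, 0.004, 0], [0, 0, 0, 0], [0, 0, 0, 0]],
])

```text
time: 6.92
ee_pos: [0.4788, -0.3307, 0.0358]
tcp_rot: [180.0, -0.0, 11.0]
wrist_force: [0.3, -0.5, 0.2]
opening: 0.0559
grasp_force: 0.0
```

>>> play_rows([
  [[0, 0.0068, 0, 0], [0, 0, 0.004, 0], [0, 0, 0, 0], [0, 0, 0, 0], [0, 0, 0, 0]],
])

```text
time: 7.33
ee_pos: [0.4798, -0.3372, 0.0312]
tcp_rot: [-180.0, 0.0, 11.0]
wrist_force: [0.3, 0.0, -0.1]
opening: 0.0559
grasp_force: 0.0
```

>>> play_rows([
  [[0, 0, 0, 0], [0, 0, 0, 0], [0, 0, 0, 0], [0, 0, 0, 0], [0, 0, 0, 0]],
], gripper=0.01, squeeze=40)

```text
time: 7.75
ee_pos: [0.48, -0.3372, 0.0315]
tcp_rot: [180.0, -0.0, 11.0]
wrist_force: [-0.4, 0.8, 2.0]
opening: 0.0256
grasp_force: 40.0
```

>>> play_rows([
  [[0, 0, 0, 0], [0, 0, 0, 0], [0, 0, 0, 0], [0, 0, 0, 0], [0, 0, 0, 0]],
])

```text
time: 8.17
ee_pos: [0.48, -0.3372, 0.0315]
tcp_rot: [180.0, -0.0, 11.0]
wrist_force: [-0.6, 1.0, 3.0]
opening: 0.0253
grasp_force: 40.2
```

>>> play_rows([
  [[0, 0, -0.022, 0], [0, 0, -0.022, 0], [0, 0, -0.022, 0], [0, 0, -0.022, 0], [0, 0, -0.022, 0]],
])

```text
time: 8.58
ee_pos: [0.4796, -0.3371, 0.1416]
tcp_rot: [-180.0, 0.0, 11.0]
wrist_force: [0.1, 0.3, -2.2]
opening: 0.0255
grasp_force: 39.8
```

>>> play_rows([
  [[0, 0, 0, -0.1047], [0, 0, 0, -0.1047], [0, 0, 0, -0.1047], [0, 0, 0, -0.1047], [0, 0, 0, -0.1047]],
])

```text
time: 9.0
ee_pos: [0.4797, -0.3371, 0.1405]
tcp_rot: [-179.9, 0.0, 41.3]
wrist_force: [0.1, -0.2, -1.5]
opening: 0.0249
grasp_force: 39.9
```

>>> play_rows([
  [[0, 0, 0, -0.1047], [0, 0, 0, -0.1047], [0, 0, 0, -0.1047], [0, 0, 0, -0.1047], [0, 0, 0, -0.1047]],
])

```text
time: 9.42
ee_pos: [0.4796, -0.3371, 0.1405]
tcp_rot: [-179.9, -0.0, 71.3]
wrist_force: [-0.0, 0.3, -1.6]
opening: 0.0251
grasp_force: 39.9
```

>>> play_rows([
  [[0, 0, 0, -0.1047], [0, 0, 0, -0.1047], [0, 0, 0, -0.1047], [0, 0, 0, -0.1047], [0, 0, 0, -0.1047]],
])

```text
time: 9.83
ee_pos: [0.4796, -0.3371, 0.1405]
tcp_rot: [-179.9, -0.0, 101.3]
wrist_force: [-0.1, -0.1, -1.4]
opening: 0.0251
grasp_force: 39.9
```

>>> play_rows([
  [[0.0359, 0.0112, 0, 0], [0.0359, 0.0112, 0, 0], [0.0359, 0.0112, 0, 0], [0.0359, 0.0112, 0, 0], [0.0359, 0.0112, 0, 0]],
])

```text
time: 10.25
ee_pos: [0.5003, -0.1488, 0.1406]
tcp_rot: [-180.0, -0.0, 100.9]
wrist_force: [0.4, -0.3, -2.4]
opening: 0.0254
grasp_force: 40.0
```

>>> play_rows([
  [[0.0359, 0.0112, 0, 0], [0.0359, 0.0112, 0, 0], [0.0359, 0.0112, 0, 0], [0.0359, 0.0112, 0, 0], [0.0359, 0.0112, 0, 0]],
])

```text
time: 10.67
ee_pos: [0.5211, 0.0383, 0.1408]
tcp_rot: [-180.0, 0.0, 101.0]
wrist_force: [0.7, -0.1, -2.1]
opening: 0.025
grasp_force: 40.0
```

```bash
python3 - <<'E'
from h import *
c=snap('wrist','w2'); print(c['xyz'],c['attitude']); o=bot.get_obs(); print(o['time'],o['ee_pos'],o['tcp_rot'],o['opening'],o['q'])
s=snap('side','s2')['img'][150:330,200:440]; a=cv2.resize(c['img'],(480,360)); b=cv2.resize(s,None,fx=2,fy=2)[:,:]
cv2.imwrite('pics/w2c.png',c['img'])
E
```

```text
[0.50416479 0.12201903 0.28209807] [1.60843699e+02 6.59172634e-02 1.09438231e+01]
10.7167 [0.5216427  0.04376746 0.14060577] [ 1.79992045e+02 -1.62544509e-01  1.01160800e+02] 0.02530008303694793 [ 4.70764137  0.49069575 -4.61136432 84.90830359  0.16240874 83.54683748]
```

View pics/w2c.png

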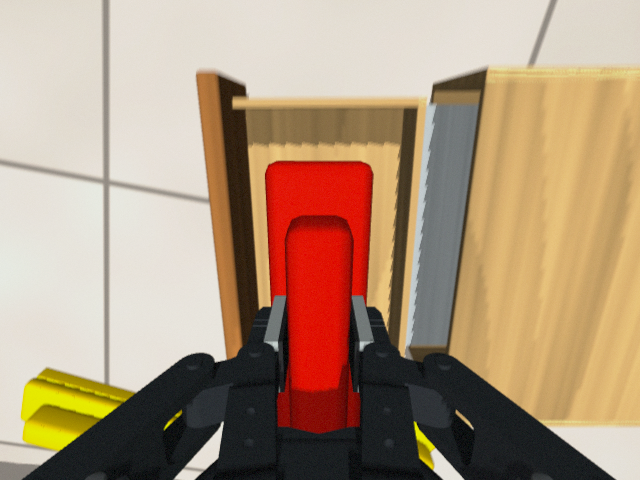

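The wrist view shows the brush above the open drawer. The side wall's rim runs from (234,102) to (424,102), the panel's top outer corner is at (198,72), and the floor corners are at about (250,143) and (400,143).

```bash
python3 - <<'E'
from h import *
c=load('w2'); e=np.array([.9816,.1908]);n=np.array([-.1908,.9816]); D=np.array([.523,.0286])
for nm,p,z in[('floorFL',(250,143),.018),('floorBL',(400,143),.018),('rim back inner',(418,106),.056),('rim front',(245,106),.056),('panel outer top',(198,72),.084),('panel inner top',(243,84),.084),('brush far end',(319,162),None)]:
    q=atz(c,*p,z if z else .14-.0315+.028)[:2]-D; print(nm,(q@e).round(4),(q@n).round(4))
q=bot.get_obs()['ee_pos'][:2]-D; print('tcp',q@e,q@n)
E
```

```text
floorFL -0.0501 0.0774
floorBL 0.0577 0.0773
rim back inner 0.0585 0.1012
rim front -0.0446 0.1013
panel outer top -0.0619 0.1167
panel inner top -0.0395 0.1111
brush far end -0.0006 0.078
tcp 0.0008091844354421214 0.012474818139882915
```

>>> play_rows([
  [[0, 0.003, 0, 0], [0, 0, 0.02, 0], [0, 0, 0.02, 0], [0, 0, 0.015, 0], [0, 0, 0, 0]],
])

```text
time: 11.18
ee_pos: [0.5227, 0.0358, 0.0827]
tcp_rot: [-179.7, -0.0, 100.9]
wrist_force: [-0.7, -0.8, -2.8]
opening: 0.0254
grasp_force: 39.9
```

>>> play_rows([
  [[0, 0, 0.015, 0], [0, 0, 0.01, 0], [0, 0, 0.005, 0], [0, 0, 0.002, 0], [0, 0, 0, 0]],
])

```text
time: 11.6
ee_pos: [0.5244, 0.0368, 0.0543]
tcp_rot: [-180.0, -0.0, 100.9]
wrist_force: [0.1, 0.0, -1.3]
opening: 0.0254
grasp_force: 40.0
```

>>> play_rows([
  [[0, 0, 0.002, 0], [0, 0, 0.001, 0], [0, 0, 0.0005, 0], [0, 0, 0, 0], [0, 0, 0, 0]],
])

```text
time: 12.02
ee_pos: [0.5246, 0.0372, 0.051]
tcp_rot: [180.0, 0.0, 101.0]
wrist_force: [0.3, -0.7, -1.9]
opening: 0.025
grasp_force: 40.0
```

>>> play_rows([
  [[0, 0, 0, 0], [0, 0, 0, 0], [0, 0, 0, 0], [0, 0, 0, 0], [0, 0, 0, 0]],
], gripper=0.048)

```text
time: 12.43
ee_pos: [0.5245, 0.0371, 0.0509]
tcp_rot: [180.0, 0.0, 101.0]
wrist_force: [-0.5, 0.7, 0.1]
opening: 0.0479
grasp_force: 0.0
```

>>> play_rows([
  [[0, 0, -0.01, 0], [0, 0, -0.02, 0], [0, 0, -0.03, 0], [0, 0, -0.03, 0], [0, 0, 0, 0]],
])

```text
time: 12.85
ee_pos: [0.5266, 0.0372, 0.1476]
tcp_rot: [179.5, 0.1, 101.0]
wrist_force: [0.1, -0.7, 0.9]
opening: 0.048
grasp_force: 0.0
```

```bash
python3 - <<'E'
from h import *
c=snap('wrist','w3'); s=snap('side','s3')
o=bot.get_obs(); print(o['time'],o['ee_pos'],o['q'])
a=cv2.resize(c['img'],(520,390)); b=cv2.resize(s['img'][170:320,200:440],(270,169)); b=cv2.copyMakeBorder(b,0,390-169,0,0,0)
cv2.imwrite('pics/m3.png',np.hstack([a,b]))
E
```

```text
12.95 [0.52533293 0.03714793 0.14275737] [ 4.04568780e+00  7.19708230e-01 -4.14342983e+00  8.49533354e+01
 -1.58445267e-03  8.30757842e+01]
```

View pics/m3.png

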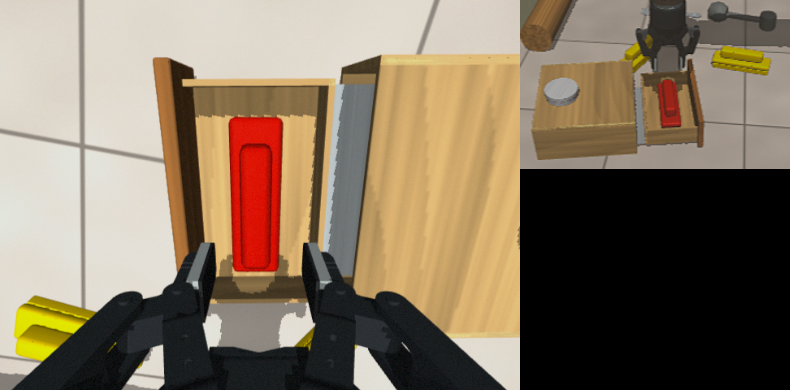

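The brush lies flat and near the middle of the open drawer, at about (255,195) in the wrist picture. Next I go round to the front with the fingers shut.

>>> play_rows([
  [[-0.0016, -0.0231, 0, 0], [-0.0016, -0.0231, 0, 0], [-0.0016, -0.0231, 0, 0], [-0.0016, -0.0231, 0, 0], [-0.0016, -0.0231, 0, 0]],
], gripper=0)

```text
time: 13.37
ee_pos: [0.411, 0.0071, 0.1397]
tcp_rot: [-179.9, -0.0, 101.0]
wrist_force: [-0.7, -0.4, 1.1]
opening: -0.0001
grasp_force: 0.0
```

>>> play_rows([
  [[0, 0, 0, 0.1047], [0, 0, 0, 0.1047], [0, 0, 0, 0.1047], [0, 0, 0, 0.1047], [0, 0, 0, 0.1047]],
])

```text
time: 13.78
ee_pos: [0.412, 0.0072, 0.14]
tcp_rot: [-179.9, 0.0, 70.7]
wrist_force: [-0.9, 0.1, 0.2]
opening: -0.0
grasp_force: 0.0
```

>>> play_rows([
  [[0, 0, 0, 0.1047], [0, 0, 0, 0.1047], [0, 0, 0, 0.1047], [0, 0, 0, 0.1047], [0, 0, 0, 0.1047]],
])

```text
time: 14.2
ee_pos: [0.412, 0.0073, 0.1399]
tcp_rot: [-179.9, 0.1, 40.7]
wrist_force: [-0.4, 0.6, 0.3]
opening: -0.0002
grasp_force: 0.0
```

>>> play_rows([
  [[0, 0, 0, 0.1047], [0, 0, 0, 0.1047], [0, 0, 0, 0.1047], [0, 0, 0, 0.1047], [0, 0, 0, 0.1047]],
])

```text
time: 14.62
ee_pos: [0.412, 0.0073, 0.1398]
tcp_rot: [-180.0, 0.1, 10.7]
wrist_force: [0.1, 0.5, -0.2]
opening: -0.0001
grasp_force: 0.0
```

>>> play_rows([
  [[0, 0, 0.025, 0], [0, 0, 0.025, 0], [0, 0, 0.025, 0], [0, 0, 0.022, 0], [0, 0, 0, 0]],
])

```text
time: 15.03
ee_pos: [0.4095, 0.0072, 0.039]
tcp_rot: [-179.9, 0.4, 11.0]
wrist_force: [-1.4, -0.2, -1.1]
opening: 0.0001
grasp_force: 0.0
```

```bash
python3 - <<'E'
from h import *
o=bot.get_obs(); print(o['time'],o['ee_pos'],o['tcp_rot'],o['q'],o['wrist_force'])
p=np.array(o['ee_pos']);e=np.array([.9816,.1908]);d=np.array([.5709,.0381])-p[:2]
print('to end stop along x',d@e,'tool y',d@[.1908,-.9816])
E
```

```text
15.0333 [0.40945227 0.00722752 0.03899125] [-179.92451277    0.42232889   10.98942963] [ 1.01045320e+00 -1.34274097e+01 -2.85320280e+01  7.53244021e+01
  1.16188831e-03  1.70021297e+02] [-1.44989312 -0.24264187 -1.11137972]
to end stop along x 0.1643675613835915 tool y 0.0004998014942312488
```

>>> play_rows([
  [[0.006, 0, 0, 0], [0.006, 0, 0, 0], [0.006, 0, 0, 0], [0.006, 0, 0, 0], [0.006, 0, 0, 0]],
])

```text
time: 15.45
ee_pos: [0.4434, 0.0132, 0.0447]
tcp_rot: [180.0, -0.1, 11.0]
wrist_force: [0.7, 0.0, -0.3]
opening: -0.0003
grasp_force: 0.0
```

>>> play_rows([
  [[0.004, 0, 0, 0], [0.004, 0, 0, 0], [0.005, 0, 0, 0], [0.006, 0, 0, 0], [0.006, 0, 0, 0]],
])

```text
time: 15.87
ee_pos: [0.4664, 0.0178, 0.0436]
tcp_rot: [-180.0, 0.1, 11.0]
wrist_force: [-5.8, -0.4, 1.8]
opening: -0.0003
grasp_force: 0.0
```

>>> play_rows([
  [[0.008, 0, 0, 0], [0.008, 0, 0, 0], [0.008, 0, 0, 0], [0.008, 0, 0, 0], [0.008, 0, 0, 0]],
])

```text
time: 16.28
ee_pos: [0.5059, 0.0255, 0.0435]
tcp_rot: [-180.0, 0.1, 11.0]
wrist_force: [-6.2, -1.1, 2.3]
opening: 0.0
grasp_force: 0.0
```

>>> play_rows([
  [[0.008, 0, 0, 0], [0.008, 0, 0, 0], [0.008, 0, 0, 0], [0.008, 0, 0, 0], [0.006, 0, 0, 0]],
])

```text
time: 16.7
ee_pos: [0.5434, 0.0328, 0.0434]
tcp_rot: [-180.0, 0.1, 11.0]
wrist_force: [-6.2, -0.7, 1.6]
opening: -0.0
grasp_force: 0.0
```

>>> play_rows([
  [[0.004, 0, 0, 0], [0.003, 0, 0, 0], [0.003, 0, 0, 0], [0.001, 0, 0, 0], [0, 0, 0, 0]],
])

```text
time: 17.12
ee_pos: [0.5539, 0.0347, 0.0435]
tcp_rot: [-180.0, 0.0, 11.0]
wrist_force: [-4.0, -0.1, -1.8]
opening: -0.0
grasp_force: 0.0
```

>>> play_rows([
  [[0.003, 0, 0, 0], [0.003, 0, 0, 0], [0.003, 0, 0, 0], [0.002, 0, 0, 0], [0.001, 0, 0, 0]],
])

```text
time: 17.53
ee_pos: [0.5653, 0.037, 0.0435]
tcp_rot: [-180.0, 0.1, 11.0]
wrist_force: [-6.5, -1.5, 0.2]
opening: -0.0001
grasp_force: 0.0
```

>>> play_rows([
  [[0.001, 0, 0, 0], [0.001, 0, 0, 0], [0.001, 0, 0, 0], [0, 0, 0, 0], [0, 0, 0, 0]],
])

```text
time: 17.95
ee_pos: [0.5682, 0.0375, 0.0435]
tcp_rot: [-180.0, 0.0, 11.0]
wrist_force: [-4.8, 0.4, -0.9]
opening: -0.0002
grasp_force: 0.0
```

>>> play_rows([
  [[0.001, 0, 0, 0], [0.001, 0, 0, 0], [0.001, 0, 0, 0], [0, 0, 0, 0], [0, 0, 0, 0]],
])

```text
time: 18.37
ee_pos: [0.57, 0.0378, 0.0435]
tcp_rot: [-180.0, 0.2, 11.0]
wrist_force: [-13.0, -0.8, 2.2]
opening: 0.0002
grasp_force: 0.0
```

>>> play_rows([
  [[0.0006, 0, 0, 0], [0.0004, 0, 0, 0], [0, 0, 0, 0], [0, 0, 0, 0], [0, 0, 0, 0]],
])

```text
time: 18.78
ee_pos: [0.57, 0.0379, 0.0434]
tcp_rot: [-180.0, 0.3, 11.0]
wrist_force: [-17.2, -2.8, 6.5]
opening: 0.0
grasp_force: 0.0
```

>>> play_rows([
  [[-0.003, 0, 0, 0], [-0.004, 0, 0, 0], [-0.005, 0, 0, 0], [-0.005, 0, 0, 0], [-0.006, 0, 0, 0]],
])

```text
time: 19.2
ee_pos: [0.5497, 0.0338, 0.0441]
tcp_rot: [180.0, -0.0, 11.0]
wrist_force: [-3.6, -1.1, 1.2]
opening: -0.0002
grasp_force: 0.0
```

>>> play_rows([
  [[-0.007, 0, 0, 0], [-0.007, 0, 0, 0], [-0.006, 0, 0, 0], [0, 0, 0, 0], [0, 0, 0, 0]],
])

```text
time: 19.62
ee_pos: [0.5294, 0.03, 0.0437]
tcp_rot: [180.0, 0.0, 11.0]
wrist_force: [-4.7, -1.2, 1.2]
opening: 0.0003
grasp_force: 0.0
```

The force stays at about 4 N, so the drawer followed the fingers and did not catch. I'll press again.

>>> play_rows([
  [[0.006, 0, 0, 0], [0.007, 0, 0, 0], [0.007, 0, 0, 0], [0.006, 0, 0, 0], [0.004, 0, 0, 0]],
])

```text
time: 20.03
ee_pos: [0.5598, 0.036, 0.0436]
tcp_rot: [-180.0, 0.0, 11.0]
wrist_force: [-5.9, -0.7, 1.4]
opening: 0.0003
grasp_force: 0.0
```

>>> play_rows([
  [[0.003, 0, 0, 0], [0.002, 0, 0, 0], [0.002, 0, 0, 0], [0.001, 0, 0, 0], [0.001, 0, 0, 0]],
])

```text
time: 20.45
ee_pos: [0.5681, 0.0376, 0.0436]
tcp_rot: [-180.0, 0.1, 11.0]
wrist_force: [-5.9, -0.7, 0.3]
opening: 0.0001
grasp_force: 0.0
```

>>> play_rows([
  [[0.001, 0, 0, 0], [0.001, 0, 0, 0], [0.0005, 0, 0, 0], [0, 0, 0, 0], [0, 0, 0, 0]],
])

```text
time: 20.87
ee_pos: [0.5699, 0.038, 0.0435]
tcp_rot: [-180.0, 0.1, 11.0]
wrist_force: [-10.3, -0.9, 3.0]
opening: 0.0002
grasp_force: 0.0
```

>>> play_rows([
  [[0.0006, 0, 0, 0], [0.0006, 0, 0, 0], [0.0004, 0, 0, 0], [0, 0, 0, 0], [0, 0, 0, 0]],
])

```text
time: 21.28
ee_pos: [0.5699, 0.038, 0.0435]
tcp_rot: [-180.0, 0.3, 11.0]
wrist_force: [-18.4, -2.9, 7.8]
opening: 0.0003
grasp_force: 0.0
```

>>> play_rows([
  [[-0.003, 0, 0, 0], [-0.004, 0, 0, 0], [-0.005, 0, 0, 0], [-0.005, 0, 0, 0], [-0.006, 0, 0, 0]],
])

```text
time: 21.7
ee_pos: [0.5502, 0.034, 0.0441]
tcp_rot: [180.0, -0.1, 11.0]
wrist_force: [0.1, 0.1, -0.3]
opening: 0.0004
grasp_force: 0.0
```

>>> play_rows([
  [[-0.007, 0, 0, 0], [-0.007, 0, 0, 0], [-0.006, 0, 0, 0], [0, 0, 0, 0], [0, 0, 0, 0]],
])

```text
time: 22.12
ee_pos: [0.5304, 0.0301, 0.044]
tcp_rot: [180.0, -0.0, 11.0]
wrist_force: [0.1, -0.3, -0.1]
opening: 0.0001
grasp_force: 0.0
```

No force this time, so the drawer was caught. I'll back off, lift and look.

>>> play_rows([
  [[-0.03, 0, 0, 0], [-0.035, 0, 0, 0], [-0.035, 0, 0, 0], [-0.02, 0, -0.03, 0], [0, 0, -0.04, 0]],
])

```text
time: 22.53
ee_pos: [0.4071, 0.0068, 0.1111]
tcp_rot: [-179.9, 0.5, 11.0]
wrist_force: [1.6, 0.5, 1.0]
opening: -0.0001
grasp_force: 0.0
```

>>> play_rows([
  [[-0.01, 0, -0.03, 0], [0, 0, 0, 0], [0, 0, 0, 0], [0, 0, 0, 0], [0, 0, 0, 0]],
])

```text
time: 22.95
ee_pos: [0.4027, 0.0054, 0.1427]
tcp_rot: [-180.0, 0.1, 11.0]
wrist_force: [0.3, 0.4, -1.1]
opening: -0.0001
grasp_force: 0.0
```

```bash
python3 - <<'E'
from h import *
s=snap('side','s4')['img'][160:330,190:430]; t=snap('top','t4')['img'][140:310,200:440]
cv2.imwrite('pics/m4.png',np.vstack([cv2.resize(x,None,fx=1.75,fy=1.75,interpolation=2) for x in(s,t)]))
s0=cv2.imread('pics/side0.png')[230:280,290:325]; s4=cv2.imread('pics/s4.png')[230:280,290:325]; print('diff at panel',np.abs(s0.astype(int)-s4).mean())
E
```

```text
diff at panel 2.6066666666666665
```

View pics/m4.png

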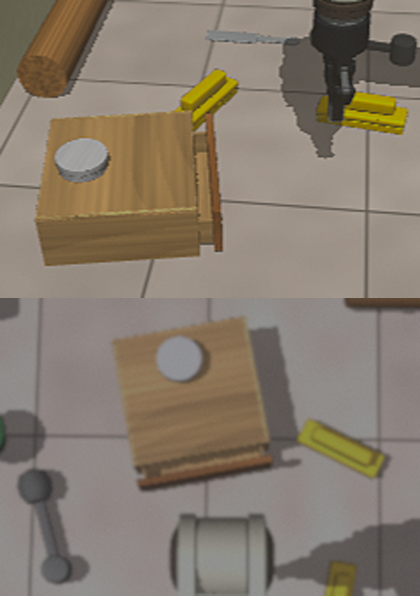

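Both views show the drawer shut as at the start, with the arm clear of it and nothing else moved.

```bash
python3 -c "
from workcell import bot
print(bot.job_done())"
```

```text
the job is handed in; nothing more can be done
None
```

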